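# Let the marble corbel down onto its battens with the bench hoist

## Robot

A 6-joint arm with a two-finger parallel gripper is mounted at the origin on the work surface. World frame = base frame: x ahead of the robot, y to its left, z up, the work surface at z = 0. Lengths are in mm, angles in rad, forces in N, time in s.
With the tool pointing down it reaches from about 300 to 950 mm from the base axis. Payload 3.1 kg.
Tool frame: the origin (TCP) lies at the very end of the fingers, on their centre line; the grasp point (between the pads) lies 19 mm behind it (r.tcp_to_grasp is the distance from the TCP to the grasp point, in mm); z points along the fingers, y is the direction in which the jaws open and shut (so a half turn about z gives the same grasp; the last joint's range is limited). The gripper opens to 85 mm and grips with 20 to 120 N. Pads are 22 mm wide; open, the fingers measure 114 mm over their backs; the gripper's body (76 mm by 85 mm) begins 54 mm behind the grasp point. The pads swing forward as they close: fully open they stand 13 mm farther back than shut.
Start: joints at [-1.2, 0.308, 1.634, -0, 1.2, -0.07], TCP at [266.64, -565.275, 231.272] pointing down, gripper open.
Joint ranges: [-3.06, 3.06], [-0.79, 1.96], [0.05, 2.63], [-1.19, 4.34], [0.05, 2.64], [-2.94, 2.94]. Speed limits (rad/s): [2.79, 2.79, 3.14, 3.14, 3.14, 3.14].

## Interface

Orientations are given as [roll, pitch, yaw] about the fixed x, y, z axes, in that order (R = Rz(yaw) Ry(pitch) Rx(roll)).
In Python, from cell import get_state, optics, workorder, r gives the robot as it stands. The module is installed in compiled form; this text tells all that it offers.
- The arm moves only by the shell command python3 -m jog 'ROWS' [FORCE]. ROWS is text: rows parted by semicolons, each of 7 numbers parted by spaces: the closure, from 0 (fully open) to 1 (shut), then the shift along the tool's x, y, z in m, then the turn, a rotation vector about the tool's x, y, z in rad. In form: jaw x y z ax ay az; .... A call has 1 to 20 rows; each row is the pose to reach, as a shift and turn from the pose commanded when the call began, along the tool's axes at that moment; what a row does not reach only later rows make up. A row lasts 1/12 s, in which the tool goes at most 41.7 mm and 7.16 degrees, less where a joint would pass 70% of its speed; a pose out of reach is approached as far as the arm can. A call with a gripper value outside its range is refused whole. The fingers move at their own pace and stop on an object; FORCE is the grip in N (left out, the last holds). Time passes only in rows, so rows that repeat a pose let the fingers close. It gives the time, the measured TCP pose, the force and the opening at its end, in the units of the state.
- get_state(): the state, without advancing time (a new reading comes with each control period).
- optics.read_camera(name): name is "side" or "top" or "wrist"; returns (picture, depth): 400x640x3 uint8, red, green, blue; 400x640 float32, mm along the optical axis (not along the pixel's ray), 0 where there is no reading.
- optics.calibration(name): a dict with "fx", "fy", "cx", "cy" (pixels), "cam_to_world" (4x4, takes a point from camera to world coordinates); the wrist camera has in their place "T_tool_cam" (4x4, takes a point from camera to tool coordinates, whose origin is the TCP and whose axes are the flange's). Camera axes: x right, y down, z forward; pixel columns grow to the right and rows downward; lengths in mm; the calibration is good to about 2 mm. A picture is of the moment at which its call begins: read the wrist's pose just before it. calibration takes no time and is no camera call.
- workorder.job_done(): hands the job in, once; it reports no verdict.
The state is a dict: "time": time; "joint_positions": joint angles; "qvel": joint speeds; "effort": joint torques, N m; "tool_pos": TCP position; "ee_rot": TCP orientation; "ft_force": force on the tool from outside, world axes, zero at the start; "moment": the same for the moment, N m; "grip_width": finger opening in mm.
Only numpy, scipy, OpenCV 4.12 (cv2) and the standard library are available. Lean on these libraries where they do the work, as an engineer would, in place of code of your own. Each camera call takes 0.05 s, during which the arm holds its last target.

## Task

The marble corbel hangs in the clamp of the blue rack hoist, held by the ratchet pawl. Throw the red pawl lever right over, away from the robot, take the crank and wind it up just a touch, well short of the top stop, so that the yellow pawl springs out; then let the crank turn back slowly under the load, never letting it run, until the stone stands with its whole weight on the two timber battens; do not lean on the crank once it is down. Then let go, and do not disturb the other things on the bench.

Things in the scene. Friction and masses are not known exactly. Their poses are not given: they have to be found in the camera images.
- hoist: Fixed blue rack-and-pinion bench hoist. Origin: on the bench (z 0) straight below its crank shaft, in the plane of its 84 mm ratchet wheel; z up. In this frame (mm): shaft along y at x 0, z 190; wheel at y -7 to 7; crank arm at y -39 to -29, handle towards -y; blue frame x -55 to 68, y 28 to 144, up to z 262, on a foot plate x -120 to 120, y 10 to 160.
- shaft (a point): Point on the crank shaft's axis in the wheel's plane, 190 mm above the bench; axes as the hoist's. The middle of the handle goes round it: x = 110 cos(a), y = -96, z = 110 sin(a) mm from here in the hoist's axes, with a = 2.79 - crank angle.
- crank (a joint): Crank angle, rad, about the hoist's +y: about 0.04 at the start (stone hanging on the pawl), grows as it turns back and the stone sinks, negative when wound up; hard stops at -0.5 and 3.4. Going back, the handle comes from the robot's side over the top and down the far side; the stone meets the battens at about 2.0 to 2.8. With the pawl out the load pulls the handle with 10 to 17 N; let go, it runs away.
- handle_mid (a point): Middle of the black crank handle: a freely turning round sleeve 28 mm thick and 104 mm long along the hoist's y axis (this point turns with the sleeve, so use the hoist's orientation).
- pawl_lever (a joint): Red throw-over lever of the pawl, rad: 0 = pawl sprung in (start), 0.8 = end stop, pawl sprung out. Turns about the hoist's +y (knob goes along +x, away from the robot); takes 2 to 5 N at the knob and stays where put. A spring links it to the pawl: while the load leans on the pawl it stays locked in its tooth, and springs out only when the crank is then wound up by 0.05 to 0.2 rad.
- lever_knob (a point): Centre of the red ball knob, 24 mm across, on a 10 mm rod, 85 mm from the lever's pin; the pin is at x 55, z 240 mm of the hoist's frame, the knob at y -16. At the start the lever leans 0.35 rad towards the robot.
- pawl_tip (a point): Tip of the yellow pawl: about 224 mm above the bench while it is in the wheel, about 250 to 256 mm when it has sprung out with the lever thrown.
- beam_end (a point): Far end of the yellow beam that carries the clamp; the beam runs from here 250 mm along the hoist's -y, 40 mm wide, its top 325 mm above the bench at the start. It sits on the toothed rack and sinks with the stone, 24 mm per rad of crank, without slack.
- stone: White marble corbel held in the clamp, 150 x 116 x 95 mm, with rack and clamp 4.8 to 6.4 kg. Origin: middle of its flat underside, 105 mm above the bench at the start. Below lie two timber battens for it to stand on, their tops 38 to 56 mm above the bench: it differs from job to job and is not reported.
- chisel_mid (a point): Bystander, leave alone: stone chisel, 190 mm long, 20 mm thick, lying along its x. The point is its middle.
- mallet_mid (a point): Bystander, leave alone: round wooden mallet lying down: head 80 mm across, handle 165 mm towards its -x. The point is its middle.
- water_bottle_mid (a point): Bystander, leave alone: clear water bottle, 64 mm across, 190 mm tall, standing. The point is its middle.
- slate_mid (a point): Bystander, leave alone: dark slate sharpening block, 120 x 85 x 22 mm. The point is its middle.
- rosette_mid (a point): Bystander, leave alone: small white plaster rosette, 94 mm across, 30 mm tall. The point is its middle.
- marble_offcut_mid (a point): Bystander, leave alone: cream marble offcut, 100 x 60 x 50 mm. The point is its middle.
- wax_tin_mid (a point): Bystander, leave alone: blue tin of wax, 72 mm across, 55 mm tall. The point is its middle.

How it is judged:
By the outcome, as a careful person would: the job done as asked, in the order asked, and still so for the second after the job is handed in, with the robot touching nothing.
It also fails if it takes over 72 s, if anything falls off the work surface, if the arm or the gripper's body presses on something with over 40 N, if the wrist force passes 120 N, or if a joint passes its speed limit or range.

## Working session

There is one attempt and no reset: what is moved stays moved. The work goes in short steps, Python scripts to look and compute and a shell command to move; the robot and the scene stay as the last step left them, time stands still between calls to the robot, and variables do not carry over. Pictures are saved under pics/ and viewed, and the job is handed in when it is done.

```bash
ls; mkdir -p pics; python3 - <<'E'
from cell import get_state, optics, workorder, r
import cv2,numpy as np
np.set_printoptions(precision=3,suppress=True)
print(get_state())
for n in ["side","top","wrist"]:
    p,d=optics.read_camera(n); cv2.imwrite(f"pics/{n}0.png",p[:,:,::-1]); np.save(f"pics/{n}0.npy",d)
    print(n,optics.calibration(n))
E
```

```text
pics
{'time': 0.0, 'joint_positions': array([-1.2  ,  0.309,  1.635, -0.   ,  1.2  , -0.07 ]), 'qvel': array([-0.001,  0.   ,  0.001, -0.   , -0.001,  0.   ]), 'effort': array([ -0.001, -41.525, -27.666,  -0.   ,   0.01 ,   0.   ]), 'tool_pos': array([ 266.329, -564.477,  230.032]), 'ee_rot': array([-3.139, -0.   ,  0.441]), 'ft_force': array([-0.045, -0.691,  0.56 ]), 'moment': array([0.006, 0.02 , 0.001]), 'grip_width': 84.84240872645813}
side {'fx': 506.5065535183076, 'fy': 506.5065535183076, 'cx': 315.7084675330313, 'cy': 195.1923138048422, 'cam_to_world': array([[  -0.903,   -0.281,    0.324,   77.664],
       [  -0.428,    0.555,   -0.713, 1012.898],
       [   0.02 ,   -0.783,   -0.622, 1040.402],
       [   0.   ,    0.   ,    0.   ,    1.   ]])}
top {'fx': 413.59976928324477, 'fy': 413.59976928324477, 'cx': 319.46148843538845, 'cy': 203.0276884392637, 'cam_to_world': array([[   0.   ,   -0.992,    0.122,  378.562],
       [  -1.   ,   -0.002,   -0.014,   52.919],
       [   0.014,   -0.122,   -0.992, 1262.462],
       [   0.   ,    0.   ,    0.   ,    1.   ]])}
wrist {'fx': 293.93971096243456, 'fy': 293.93971096243456, 'cx': 323.01669642351817, 'cy': 203.48154089500815, 'T_tool_cam': array([[   0.   ,   -0.945,   -0.327,   84.323],
       [   1.   ,    0.001,   -0.001,    2.543],
       [   0.001,   -0.327,    0.945, -143.625],
       [   0.   ,    0.   ,    0.   ,    1.   ]])}
```

View pics/side0.png

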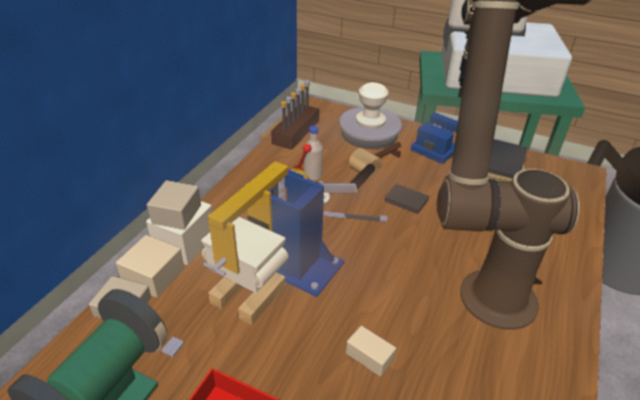

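View pics/top0.png

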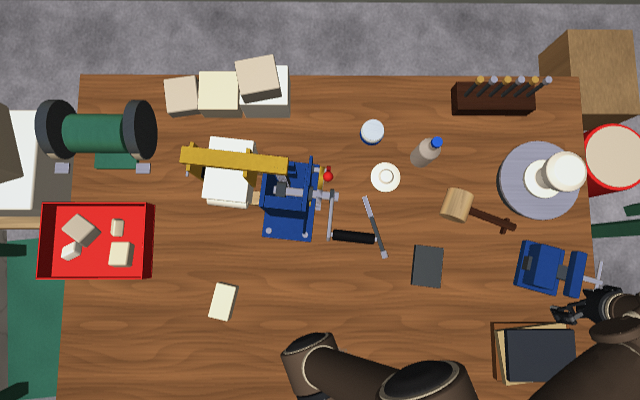

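View pics/wrist0.png

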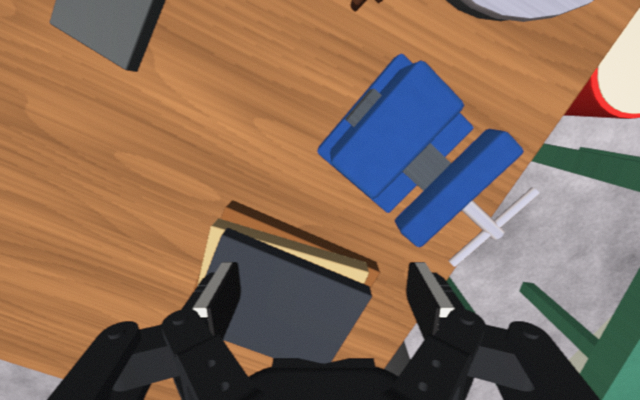

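```bash
cat > h.py <<'E'
from cell import get_state, optics, workorder, r
import cv2,numpy as np
np.set_printoptions(precision=2,suppress=True)
def pts(name,d,us,vs,T=None):
    c=optics.calibration(name); z=d[vs,us]
    P=np.stack([(us-c['cx'])/c['fx']*z,(vs-c['cy'])/c['fy']*z,z,np.ones_like(z)],-1)
    return (P@(c['cam_to_world'] if T is None else T).T)[...,:3]
def cloud(name,d):
    v,u=np.mgrid[0:400,0:640]; return pts(name,d,u,v)
def crop(p,x0,x1,y0,y1,s,fn):
    cv2.imwrite(fn,cv2.resize(p[y0:y1,x0:x1],None,fx=s,fy=s,interpolation=cv2.INTER_CUBIC))
E
python3 - <<'E'
from h import *
p=cv2.imread('pics/top0.png');crop(p,230,410,140,260,4,'pics/topc.png')
p=cv2.imread('pics/side0.png');crop(p,190,400,110,310,3,'pics/sidec.png')
for n in ['top','side']:
    d=np.load(f'pics/{n}0.npy');C=cloud(n,d);img=cv2.imread(f'pics/{n}0.png');hsv=cv2.cvtColor(img,cv2.COLOR_BGR2HSV)
    np.save(f'pics/{n}C.npy',C)
    h,s,v=cv2.split(hsv)
    m={'blue':(h>105)&(h<125)&(s>140)&(v>60),'yellow':(h>18)&(h<30)&(s>170)&(v>100),'red':((h<5)|(h>175))&(s>180)}
    for k,mm in m.items():
        mm=mm&(C[...,2]>5)&(C[...,2]<400)&(abs(C[...,0]-600)<300)
        num,lab,st,ce=cv2.connectedComponentsWithStats(mm.astype(np.uint8))
        for i in range(1,num):
            if st[i,4]>15: q=C[lab==i]; print(n,k,st[i],q.min(0),q.max(0),np.median(q,0))
E
```

```text
top blue [360 132  19  13  35] [ 712.96 -142.94   17.8 ] [750.49 -88.37  37.78] [ 721.41 -104.42   28.31]
top blue [431 137  12  11  99] [ 662.05 -290.03  130.35] [ 700.76 -260.93  195.16] [ 676.14 -273.74  189.86]
top blue [ 259  156   60   56 1352] [482.02  40.37   5.03] [660.11 186.6  272.59] [543.55 104.65 257.72]
top blue [ 262  199   54   43 1084] [417.43  49.49   5.61] [545.87 209.75 195.83] [462.64 127.94  12.4 ]
top blue [ 514  241   51   42 1474] [ 300.36 -695.23    5.13] [ 417.94 -547.95  108.07] [ 354.81 -585.12   97.07]
top blue [566 252  21  31 505] [ 300.33 -705.82   80.93] [ 384.27 -655.44  119.71] [ 342.37 -676.74  111.26]
top yellow [ 179  142  109   36 1900] [556.92 115.08 119.93] [658.36 363.57 329.56] [594.04 237.84 323.79]
top yellow [318 167   6  22  92] [543.01  30.19 203.64] [595.14  42.71 256.88] [567.29  36.5  249.34]
top red [323 166  10  16  96] [545.69  11.22 246.55] [597.23  31.98 333.92] [558.51  20.39 327.97]
top red [  36  202  119   78 4194] [308.28 535.76   5.  ] [535.46 840.    77.43] [417.27 711.78  18.44]
top red [ 88 216   9   8  27] [471.36 71
[... 500 characters left out ...]
2   79   62 1629] [557.46 115.57 228.04] [628.19 364.67 328.16] [590.75 224.91 323.12]
side yellow [293 168  14   9  27] [555.03  25.12 236.67] [592.2   37.16 255.15] [570.16  31.97 250.21]
side yellow [215 250   5  11  27] [621.79 344.3  171.43] [635.37 352.17 204.47] [630.3  347.01 190.73]
side yellow [225 264  12   8  28] [573.44 349.16 168.56] [604.93 354.42 182.34] [589.68 352.13 175.07]
side red [304 145   6   7  35] [547.69  20.77 316.86] [562.32  35.07 333.05] [555.48  28.48 326.43]
side red [296 158   7  10  21] [568.39  18.7  252.44] [589.77  25.83 289.28] [577.16  22.51 263.79]
side red [ 190  369   89   31 1272] [365.62 536.51   5.03] [528.06 617.52  74.5 ] [494.58 543.84  46.97]
```

```bash
sleep 1
```

```text
(no output)
```

View pics/topc.png

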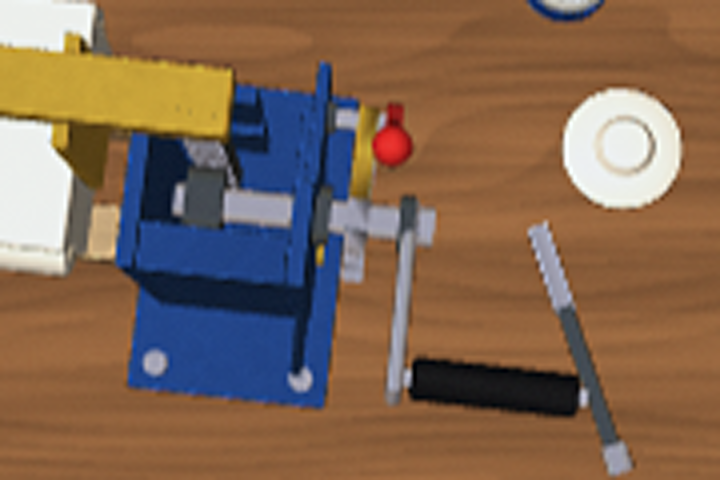

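View pics/sidec.png

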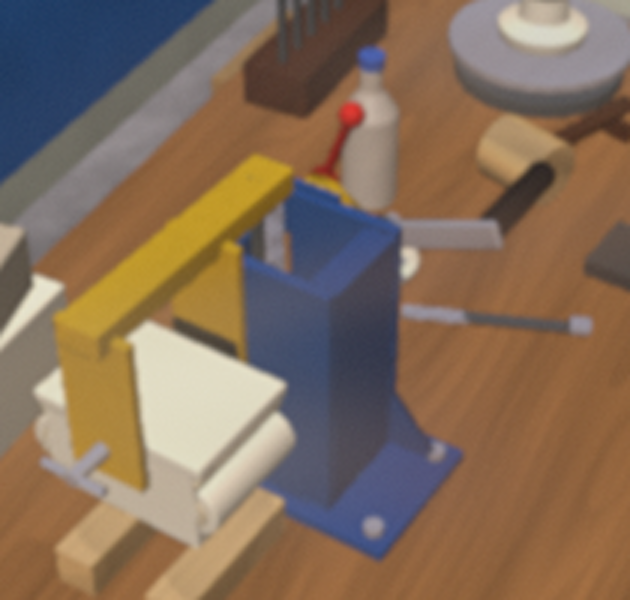

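```bash
python3 - <<'E'
from h import *
C=np.load('pics/topC.npy');img=cv2.imread('pics/top0.png')
m=(abs(C[...,2]-324)<6)&(C[...,1]>60)&(abs(C[...,0]-600)<80)
q=C[m];r_=cv2.minAreaRect(q[:,:2].astype(np.float32));print('beam',m.sum(),r_,cv2.boxPoints(r_),np.median(q[:,2]))
# handle: black pixels near 352,237
v,u=np.mgrid[0:400,0:640]
g=img.max(2)
m=(g<45)&(u>328)&(u<378)&(v>225)&(v<248)&(C[...,2]>180)
q=C[m];print('handle',m.sum(),q.min(0),q.max(0),q.mean(0));r_=cv2.minAreaRect(q[:,:2].astype(np.float32));print(r_,cv2.boxPoints(r_))
# foot plate
hsv=cv2.cvtColor(img,cv2.COLOR_BGR2HSV)
m=(hsv[...,0]>105)&(hsv[...,0]<125)&(hsv[...,1]>140)&(C[...,2]>5)&(C[...,2]<20)&(u>255)&(u<330)&(v>150)&(v<245)
q=C[m];r_=cv2.minAreaRect(q[:,:2].astype(np.float32));print('foot',r_,cv2.boxPoints(r_))
m=(C[...,2]>180)&(u>322)&(u<335)&(v>190)&(v<240);q=C[m];print('arm',q.min(0),q.max(0))
# shaft end
for (uu,vv) in [(335,196),(330,195),(337,196),(300,192),(318,195),(331,210),(329,230),(318,205)]: print(uu,vv,C[vv,uu])
E
```

```text
beam 1854 ((594.68212890625, 239.0304412841797), (249.8692626953125, 41.041812896728516), 83.72483825683594) [[560.63 117.09]
 [601.42 112.6 ]
 [628.74 360.97]
 [587.94 365.46]] 323.85689977447186
handle 426 [378.56 -96.14 230.  ] [ 437.84   52.92 1262.46] [421.32 -43.73 245.82]
((416.7074890136719, -18.881866455078125), (48.946014404296875, 155.06858825683594), 10.462655067443848) [[378.56  52.92]
 [406.72 -99.57]
 [454.85 -90.68]
 [426.69  61.81]]
foot ((542.6760864257812, 124.24533081054688), (148.72010803222656, 237.25001525878906), 83.58698272705078) [[416.49  63.6 ]
 [652.25  37.1 ]
 [668.86 184.89]
 [433.1  211.39]]
arm [415.16   0.43 190.91] [541.84  29.34 253.2 ]
335 196 [527.17  -1.57 205.83]
330 195 [528.86  11.57 212.06]
337 196 [527.32  -6.8  204.83]
300 192 [537.89  88.88 202.66]
318 195 [526.85  42.51 225.64]
331 210 [488.87   9.64 224.12]
329 230 [437.22  15.57 244.32]
318 205 [502.8   42.37 213.45]
```

```bash
cat >> h.py <<'E'
from scipy.spatial.transform import Rotation as Ro
O=np.array([533.4,39.7,0.]); RH=Ro.from_euler('z',-0.110).as_matrix(); TH=0.3
s_,c_=np.sin(TH),np.cos(TH)
RT=RH@np.array([[0,1,0],[c_,0,s_],[s_,0,-c_]])  # columns tool x,y,z
def pose():
    st=get_state(); return st,np.array(st['tool_pos']),Ro.from_euler('xyz',st['ee_rot']).as_matrix()
def goto(hp,grasp=False,turn=True):
    st,p,R=pose(); t=O+RH@np.array(hp,float)
    Rt=RT if turn else R
    if grasp: t=t+Rt[:,2]*r.tcp_to_grasp
    print('shift m',np.round(R.T@(t-p)/1000,4),'rotvec',np.round(Ro.from_matrix(R.T@RT).as_rotvec(),3))
def show():
    st,p,R=pose(); h=RH.T@(p-O); g=RH.T@(p-R[:,2]*r.tcp_to_grasp-O)
    print('t',st['time'],'tcp_h',h,'grasp_h',g,'F_h',RH.T@st['ft_force'],'w',st['grip_width'],'q',st['joint_positions'])
E
python3 - <<'E'
from h import *
show(); goto([-30,-16,345]); print(np.linalg.det(RT),r.tcp_to_grasp)
E
```

```text
t 0.15 tcp_h [-199.04 -630.03  230.31] grasp_h [-199.02 -630.06  249.01] F_h [-0.21 -0.17  0.56] w 85.31527287878271 q [-1.2   0.31  1.63  0.    1.2  -0.07]
shift m [ 0.47 -0.43 -0.11] rotvec [ 0.15  0.27 -1.01]
1.0 18.700000000000003
```

```bash
python3 -m jog '1 0 0 -0.06 0 0 0; 1 0.47 -0.43 -0.11 0.15 0.27 -1.01; 1 0.47 -0.43 -0.11 0.15 0.27 -1.01; 1 0.47 -0.43 -0.11 0.15 0.27 -1.01; 1 0.47 -0.43 -0.11 0.15 0.27 -1.01; 1 0.47 -0.43 -0.11 0.15 0.27 -1.01; 1 0.47 -0.43 -0.11 0.15 0.27 -1.01; 1 0.47 -0.43 -0.11 0.15 0.27 -1.01; 1 0.47 -0.43 -0.11 0.15 0.27 -1.01; 1 0.47 -0.43 -0.11 0.15 0.27 -1.01; 1 0.47 -0.43 -0.11 0.15 0.27 -1.01; 1 0.47 -0.43 -0.11 0.15 0.27 -1.01; 1 0.47 -0.43 -0.11 0.15 0.27 -1.01; 1 0.47 -0.43 -0.11 0.15 0.27 -1.01; 1 0.47 -0.43 -0.11 0.15 0.27 -1.01; 1 0.47 -0.43 -0.11 0.15 0.27 -1.01; 1 0.47 -0.43 -0.11 0.15 0.27 -1.01; 1 0.47 -0.43 -0.11 0.15 0.27 -1.01; 1 0.47 -0.43 -0.11 0.15 0.27 -1.01; 1 0.47 -0.43 -0.11 0.15 0.27 -1.01' 60; python3 - <<'E'
from h import *
show(); goto([-20,-16,302])
E
```

```text
time: 1.82
tool_pos: [507.7, 23.5, 340.7]
ee_rot: [-3.141, -0.295, 1.458]
ft_force: [1.4, 0.1, -1.0]
grip_width: -0.0
t 1.8167 tcp_h [-23.77 -18.94 340.65] grasp_h [-23.77 -24.38 358.55] F_h [ 1.41  0.28 -0.97] w -0.022186347943223578 q [-0.22 -0.01  1.8   0.3   1.39 -0.17]
shift m [-0.01  0.    0.04] rotvec [ 0.    0.01 -0.  ]
```

```bash
sed -i 's/precision=2/precision=4/' h.py; python3 -m jog '1 -0.009 0 0.038 0 0 0; 1 -0.009 0 0.038 0 0 0; 1 -0.009 0 0.038 0 0 0; 1 -0.009 0.015 0.038 0 0 0; 1 -0.009 0.025 0.038 0 0 0; 1 -0.009 0.035 0.038 0 0 0; 1 -0.009 0.045 0.038 0 0 0; 1 -0.009 0.055 0.038 0 0 0; 1 -0.009 0.065 0.038 0 0 0; 1 -0.009 0.065 0.038 0 0 0'; python3 - <<'E'
from h import *
show()
p,d=optics.read_camera('side'); crop(p[:,:,::-1],200,420,80,280,3,'pics/s1.png')
E
```

```text
time: 2.65
tool_pos: [575.5, 18.9, 302.5]
ee_rot: [3.139, -0.296, 1.459]
ft_force: [0.3, -0.3, -0.1]
grip_width: 0.2
t 2.65 tcp_h [ 44.0934 -16.0465 302.538 ] grasp_h [ 44.0251 -21.4968 320.426 ] F_h [ 0.3351 -0.2959 -0.0668] w 0.21454749727561506 q [-0.205   0.1517  1.7073  0.3046  1.3193 -0.1742]
```

View pics/s1.png

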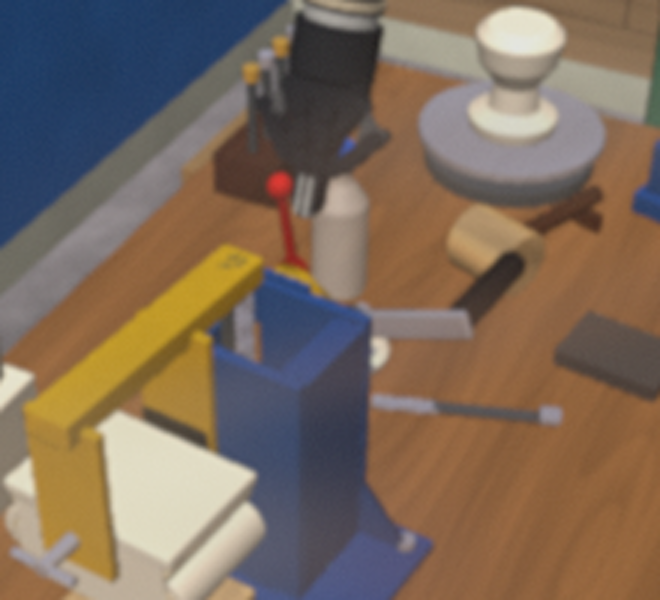

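```bash
python3 -m jog '1 0 0.006 0 0 0 0; 1 0 0.012 0 0 0 0; 1 0 0.018 0 0 0 0; 1 0 0.021 0 0 0 0; 1 0 0.021 0 0 0 0'; python3 -c "
from h import *
show()"
```

```text
time: 3.12
tool_pos: [593.5, 17.2, 300.9]
ee_rot: [-3.139, -0.296, 1.458]
ft_force: [-3.4, 0.9, -2.3]
grip_width: -0.1
t 3.1167 tcp_h [ 62.2457 -15.7319 300.9151] grasp_h [ 62.2799 -21.1864 318.8019] F_h [-3.5048  0.5505 -2.3212] w -0.08977343005359774 q [-0.2014  0.1923  1.6632  0.3038  1.327  -0.169 ]
```

```bash
python3 -m jog '1 0 0.004 0 0 0 0; 1 0 0.008 0 0 0 0; 1 0 0.008 0 0 0 0';python3 -c "
from h import *
show()"; python3 -m jog '1 0 0.004 0 0 0 0; 1 0 0.006 0 0 0 0; 1 0 0.006 0 0 0 0'; python3 -c "
from h import *
show()"
```

```text
time: 3.37
tool_pos: [599.5, 16.6, 301.4]
ee_rot: [-3.134, -0.296, 1.458]
ft_force: [-8.6, 0.3, -1.1]
grip_width: -0.1
t 3.3667 tcp_h [ 68.2421 -15.66   301.3814] grasp_h [ 68.369  -21.1186 319.2665] F_h [-8.5574 -0.6754 -1.0862] w -0.07301644184561808 q [-0.2002  0.207   1.6448  0.303   1.3352 -0.167 ]
time: 3.62
tool_pos: [600.0, 16.6, 301.2]
ee_rot: [-3.121, -0.296, 1.459]
ft_force: [-22.7, 0.6, 4.6]
grip_width: -0.1
t 3.6167 tcp_h [ 68.7491 -15.6787 301.2117] grasp_h [ 69.1318 -21.1376 319.0931] F_h [-22.66    -1.9321   4.5776] w -0.0943862634696409 q [-0.1995  0.2167  1.6336  0.3006  1.3499 -0.1657]
```

```bash
python3 -m jog '1 0 -0.03 0 0 0 0; 0.5 0.01 -0.06 -0.05 0 0 0; 0 0.01 -0.06 -0.05 0 0 0; 0 0.01 -0.06 -0.05 0 0 0'; python3 - <<'E'
from h import *
show(); goto([-101.7,-102,290],True); goto([-101.7,-102,232],True)
p,d=optics.read_camera('side'); crop(p[:,:,::-1],200,420,80,280,3,'pics/s2.png')
p,d=optics.read_camera('top'); crop(p[:,:,::-1],230,410,140,260,4,'pics/t2.png')
E
```

```text
time: 3.95
tool_pos: [550.5, 16.7, 359.6]
ee_rot: [3.126, -0.296, 1.461]
ft_force: [1.3, -0.8, -0.2]
grip_width: 35.5
t 3.95 tcp_h [ 19.5443 -21.0046 359.6423] grasp_h [ 19.2624 -26.4537 377.5286] F_h [ 1.4034 -0.6489 -0.2111] w 35.514323447041164 q [-0.2191  0.0584  1.6964  0.2995  1.4115 -0.1589]
shift m [-0.0976 -0.1222  0.0599] rotvec [0.015 0.004 0.001]
shift m [-0.1145 -0.1231  0.1154] rotvec [0.015 0.004 0.001]
```

View pics/s2.png

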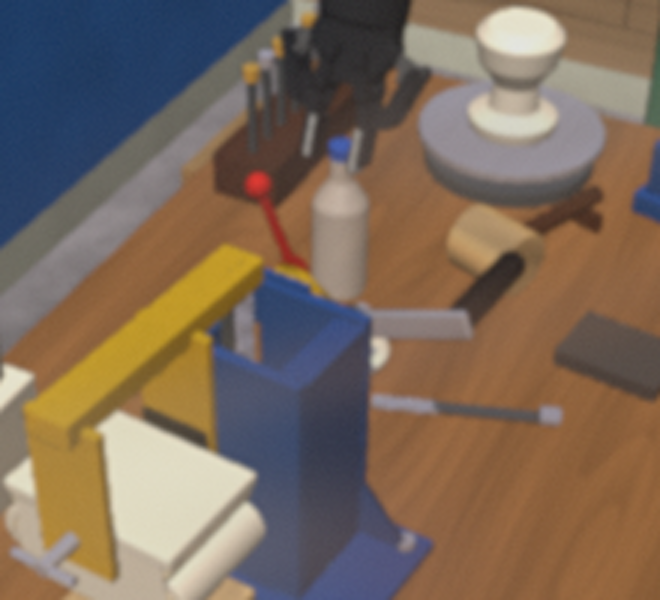

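```bash
python3 -m jog '0 -0.098 -0.123 0.05 0 0 0; 0 -0.098 -0.123 0.05 0 0 0; 0 -0.098 -0.123 0.05 0 0 0; 0 -0.098 -0.123 0.05 0 0 0; 0 -0.098 -0.123 0.05 0 0 0; 0 -0.098 -0.123 0.05 0 0 0; 0 -0.098 -0.123 0.05 0 0 0'; python3 - <<'E'
from h import *
show(); goto([-101.7,-102,232],True)
st,p,R=pose()
im,d=optics.read_camera('wrist'); cv2.imwrite('pics/w2.png',im[:,:,::-1])
T=np.eye(4);T[:3,:3]=R;T[:3,3]=p;T=T@optics.calibration('wrist')['T_tool_cam']
v,u=np.mgrid[0:400,0:640];C=pts('wrist',d,u,v,T); H=(C-O)@RH
m=(im.max(2)<60)&(H[...,2]>200)&(H[...,2]<262)&(abs(H[...,0]+102)<40)&(H[...,1]<-30)&(H[...,1]>-160)
q=H[m];print(m.sum(),q.min(0),q.max(0),np.median(q,0))
E
```

```text
time: 4.63
tool_pos: [418.2, -48.2, 276.9]
ee_rot: [3.139, -0.296, 1.458]
ft_force: [1.4, -0.9, 0.7]
grip_width: 85.4
t 4.6333 tcp_h [-104.8493 -100.0493  276.916 ] grasp_h [-104.9209 -105.5     294.8039] F_h [ 1.4699 -0.7198  0.7448] w 85.3831193187145 q [-0.4328 -0.1143  2.0305  0.2901  1.3281 -0.404 ]
shift m [-0.0149  0.003   0.0611] rotvec [ 0.004  0.004 -0.003]
5554 [-112.4609 -147.435   235.7555] [-86.292  -45.9443 248.4518] [-99.5996 -95.6058 244.8649]
```

View pics/w2.png

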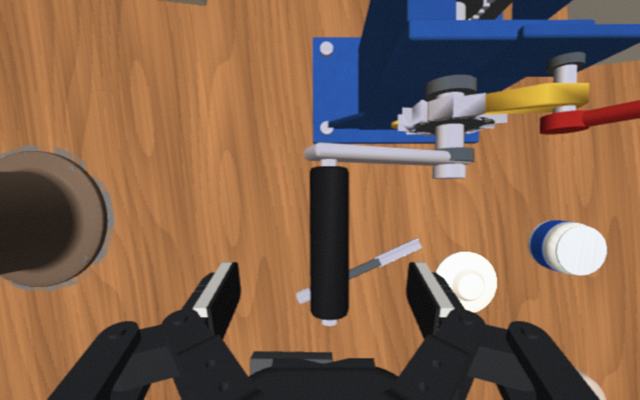

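```bash
python3 -m jog '0 -0.008 0.004 0.03 0 0 0; 0 -0.015 0.004 0.06 0 0 0; 0 -0.015 0.004 0.06 0 0 0; 0.5 -0.015 0.004 0.06 0 0 0; 0.8 -0.015 0.004 0.06 0 0 0; 1 -0.015 0.004 0.06 0 0 0; 1 -0.015 0.004 0.06 0 0 0; 1 -0.015 0.004 0.06 0 0 0; 1 -0.015 0.004 0.06 0 0 0; 1 -0.015 0.004 0.06 0 0 0' 70; python3 -c "
from h import *
show()"
```

```text
time: 5.52
tool_pos: [422.5, -45.7, 216.3]
ee_rot: [3.137, -0.295, 1.459]
ft_force: [2.2, -0.7, 3.0]
grip_width: 26.0
t 5.5167 tcp_h [-100.8358  -97.0485  216.284 ] grasp_h [-100.934  -102.483   234.1766] F_h [ 2.2819 -0.4844  3.0154] w 26.04880631075829 q [-0.4229 -0.0394  2.0912  0.3037  1.1941 -0.438 ]
```

```bash
cat >> h.py <<'E'
SH=np.array([0,190.])
def table(a0,das,scale=1.0):
    # shifts in tool axes for crank change das from handle angle a0
    for da in das:
        a=a0-da; dx=110*(np.cos(a)-np.cos(a0)); dz=110*(np.sin(a)-np.sin(a0))
        print('%+.2f'%da, '%.4f %.4f %.4f'%(s_*dz/1000,dx/1000,-c_*dz/1000))
def ang():
    st,p,R=pose(); g=RH.T@(p-R[:,2]*r.tcp_to_grasp-O)
    a=np.arctan2(g[2]-190,g[0]); F=RH.T@st['ft_force']
    print('t %.2f crank %.3f rad %.1f'%(st['time'],2.79-a,np.hypot(g[0],g[2]-190)),'y %.1f'%g[1],'F_h',F.round(1),'Ftan(down-back+) %.1f Frad %.1f'%(F[0]*np.sin(a)-F[2]*np.cos(a),F[0]*np.cos(a)+F[2]*np.sin(a)),'w %.1f'%st['grip_width'],'M',np.round(st['moment'],2))
    return a
E
python3 -c "
from h import *
a=ang(); table(a,[-.05,-.1,-.15,-.2,-.25])"
```

```text
t 5.52 crank 0.061 rad 110.2 y -102.5 F_h [ 2.3 -0.5  3. ] Ftan(down-back+) 3.7 Frad -0.9 w 26.0 M [-0.16 -0.28  0.02]
-0.05 -0.0015 -0.0021 0.0049
-0.10 -0.0030 -0.0039 0.0098
-0.15 -0.0046 -0.0055 0.0149
-0.20 -0.0062 -0.0068 0.0200
-0.25 -0.0078 -0.0078 0.0251
```

```bash
python3 -m jog '1 -0.0015 -0.0021 0.005 0 0 0; 1 -0.003 -0.0039 0.0098 0 0 0; 1 -0.0038 -0.0047 0.0124 0 0 0; 1 -0.0046 -0.0055 0.0149 0 0 0; 1 -0.0046 -0.0055 0.0149 0 0 0'; python3 - <<'E'
from h import *
ang()
p,d=optics.read_camera('side'); C=cloud('side',d); crop(p[:,:,::-1],260,360,110,210,6,'pics/s3.png')
p,d=optics.read_camera('wrist'); cv2.imwrite('pics/w3.png',p[:,:,::-1])
E
```

```text
time: 5.93
tool_pos: [417.9, -45.2, 201.5]
ee_rot: [3.135, -0.296, 1.459]
ft_force: [0.9, -1.3, 9.4]
grip_width: 25.7
t 5.93 crank -0.080 rad 109.7 y -102.5 F_h [ 1.  -1.2  9.4] Ftan(down-back+) 9.3 Frad 1.5 w 25.7 M [ 0.16 -0.22  0.02]
```

View pics/w3.png

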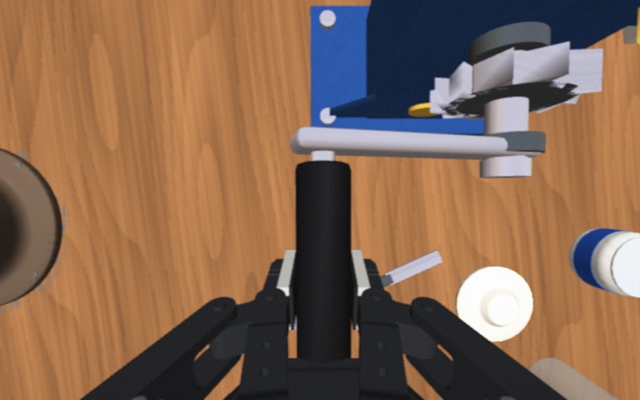

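View pics/s3.png

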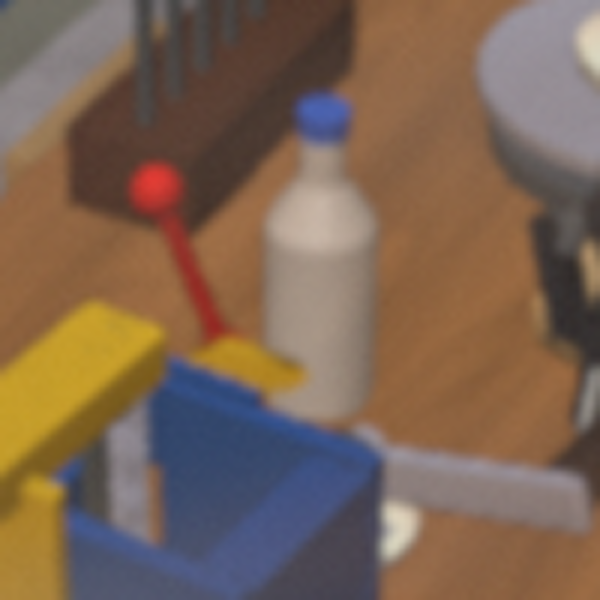

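```bash
python3 - <<'E'
from h import *
p,d=optics.read_camera('side'); C=cloud('side',d);H=(C-O)@RH
im=p[:,:,::-1].copy();h,s,v=cv2.split(cv2.cvtColor(im,cv2.COLOR_BGR2HSV))
m=(h>18)&(h<30)&(s>150)&(H[...,1]<15)&(H[...,1]>-30)&(H[...,2]>150);q=H[m];print(m.sum(),q[np.argsort(q[:,0])][:8])
p,d=optics.read_camera('top'); crop(p[:,:,::-1],230,410,140,260,4,'pics/t3.png')
C=cloud('top',d);H=(C-O)@RH
im=p[:,:,::-1].copy();h,s,v=cv2.split(cv2.cvtColor(im,cv2.COLOR_BGR2HSV))
m=(h>18)&(h<30)&(s>150)&(H[...,1]<15)&(H[...,1]>-30)&(H[...,2]>150);q=H[m];print(m.sum(),q[np.argsort(q[:,0])][:8])
ang()
E
```

```text
80 [[  7.4162   0.6953 258.6153]
 [  8.8552   3.3526 259.6549]
 [  9.2021  -2.0425 262.7266]
 [  9.6237  -2.7976 258.8668]
 [ 10.8221   5.2103 263.2298]
 [ 10.8582   5.0361 256.6387]
 [ 11.0002  -0.0285 259.9942]
 [ 11.0476   4.7916 259.6557]]
114 [[-155.3537   -3.8587 1262.462 ]
 [-155.3537   -3.8587 1262.462 ]
 [-155.3537   -3.8587 1262.462 ]
 [-155.3537   -3.8587 1262.462 ]
 [-155.3537   -3.8587 1262.462 ]
 [-155.3537   -3.8587 1262.462 ]
 [-155.3537   -3.8587 1262.462 ]
 [-155.3537   -3.8587 1262.462 ]]
t 6.13 crank -0.077 rad 109.7 y -102.5 F_h [ 1.5 -1.   9.5] Ftan(down-back+) 9.6 Frad 1.1 w 26.0 M [ 0.19 -0.19  0.05]
```

View pics/t3.png

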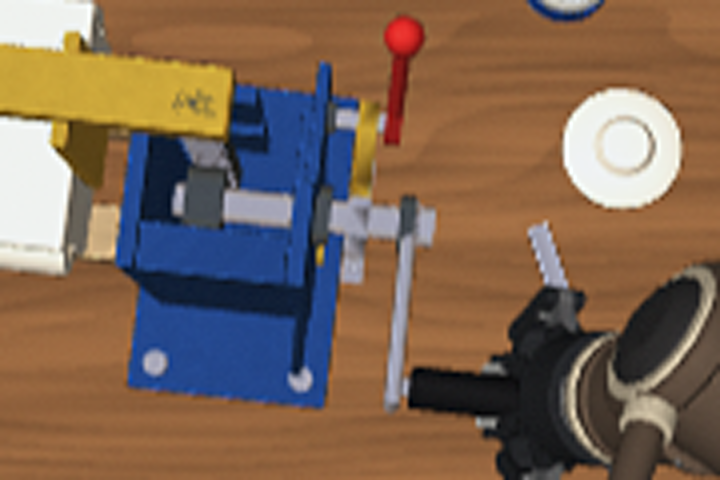

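```bash
python3 - <<'E'
from h import *
a=ang(); table(a,np.arange(.02,.401,.02))
E
```

```text
t 6.13 crank -0.077 rad 109.7 y -102.5 F_h [ 1.5 -1.   9.5] Ftan(down-back+) 9.6 Frad 1.1 w 26.0 M [ 0.19 -0.19  0.05]
+0.02 0.0006 0.0006 -0.0020
+0.04 0.0012 0.0013 -0.0040
+0.06 0.0019 0.0020 -0.0060
+0.08 0.0025 0.0027 -0.0080
+0.10 0.0031 0.0035 -0.0100
+0.12 0.0037 0.0043 -0.0119
+0.14 0.0043 0.0052 -0.0138
+0.16 0.0049 0.0061 -0.0158
+0.18 0.0055 0.0070 -0.0177
+0.20 0.0060 0.0080 -0.0195
+0.22 0.0066 0.0091 -0.0214
+0.24 0.0072 0.0101 -0.0232
+0.26 0.0077 0.0112 -0.0250
+0.28 0.0083 0.0124 -0.0268
+0.30 0.0089 0.0135 -0.0286
+0.32 0.0094 0.0147 -0.0304
+0.34 0.0099 0.0160 -0.0321
+0.36 0.0105 0.0173 -0.0338
+0.38 0.0110 0.0186 -0.0355
+0.40 0.0115 0.0200 -0.0371
```

```bash
python3 -m jog '1 0.0006 0.0006 -0.002 0 0 0; 1 0.0012 0.0013 -0.004 0 0 0; 1 0.0019 0.002 -0.006 0 0 0; 1 0.0025 0.0027 -0.008 0 0 0; 1 0.0031 0.0035 -0.01 0 0 0; 1 0.0037 0.0043 -0.0119 0 0 0; 1 0.0043 0.0052 -0.0138 0 0 0; 1 0.0049 0.0061 -0.0158 0 0 0; 1 0.0055 0.007 -0.0177 0 0 0; 1 0.006 0.008 -0.0195 0 0 0; 1 0.0066 0.0091 -0.0214 0 0 0; 1 0.0072 0.0101 -0.0232 0 0 0; 1 0.0077 0.0112 -0.025 0 0 0; 1 0.0083 0.0124 -0.0268 0 0 0; 1 0.0089 0.0135 -0.0286 0 0 0; 1 0.0094 0.0147 -0.0304 0 0 0; 1 0.0099 0.016 -0.0321 0 0 0; 1 0.0105 0.0173 -0.0338 0 0 0; 1 0.011 0.0186 -0.0355 0 0 0; 1 0.0115 0.02 -0.0371 0 0 0'; python3 - <<'E'
from h import *
a=ang(); table(a,np.arange(.02,.401,.02)); show()
E
```

```text
time: 7.8
tool_pos: [437.0, -47.3, 241.5]
ee_rot: [3.137, -0.295, 1.46]
ft_force: [-1.8, -2.6, 14.8]
grip_width: 26.1
t 7.80 crank 0.325 rad 110.8 y -102.5 F_h [-1.6 -2.8 14.8] Ftan(down-back+) 10.6 Frad 10.5 w 26.1 M [0.17 0.33 0.17]
+0.02 0.0005 0.0014 -0.0016
+0.04 0.0010 0.0028 -0.0032
+0.06 0.0015 0.0043 -0.0048
+0.08 0.0020 0.0058 -0.0063
+0.10 0.0024 0.0073 -0.0079
+0.12 0.0029 0.0089 -0.0093
+0.14 0.0033 0.0105 -0.0108
+0.16 0.0038 0.0121 -0.0122
+0.18 0.0042 0.0137 -0.0136
+0.20 0.0046 0.0154 -0.0150
+0.22 0.0050 0.0171 -0.0163
+0.24 0.0054 0.0188 -0.0176
+0.26 0.0058 0.0206 -0.0189
+0.28 0.0062 0.0224 -0.0201
+0.30 0.0066 0.0242 -0.0213
+0.32 0.0069 0.0260 -0.0224
+0.34 0.0073 0.0279 -0.0236
+0.36 0.0076 0.0298 -0.0246
+0.38 0.0079 0.0317 -0.0257
+0.40 0.0083 0.0336 -0.0267
t 7.8 tcp_h [-86.2763 -97.0869 241.4785] grasp_h [ -86.371  -102.528   259.3692] F_h [-1.5524 -2.7854 14.8354] w 26.095152163474047 q [-0.4131 -0.0396  2.0364  0.2992  1.2444 -0.4124]
```

```bash
python3 -m jog '1 0.0006 0.001 -0.0018 0 0 0; 1 0.0012 0.0023 -0.0036 0 0 0; 1 0.0017 0.0037 -0.0053 0 0 0; 1 0.0022 0.0051 -0.007 0 0 0; 1 0.0027 0.0065 -0.0087 0 0 0; 1 0.0032 0.008 -0.0102 0 0 0; 1 0.0036 0.0095 -0.0118 0 0 0; 1 0.0041 0.011 -0.0133 0 0 0; 1 0.0046 0.0125 -0.0148 0 0 0; 1 0.005 0.0141 -0.0164 0 0 0; 1 0.0054 0.0158 -0.0177 0 0 0; 1 0.0058 0.0175 -0.019 0 0 0; 1 0.0062 0.0193 -0.0203 0 0 0; 1 0.0066 0.0211 -0.0215 0 0 0; 1 0.007 0.0229 -0.0227 0 0 0; 1 0.0073 0.0247 -0.0238 0 0 0; 1 0.0077 0.0266 -0.025 0 0 0; 1 0.008 0.0285 -0.026 0 0 0; 1 0.0083 0.0304 -0.0271 0 0 0; 1 0.0087 0.0323 -0.0281 0 0 0'; python3 - <<'E'
from h import *
a=ang(); table(a,np.arange(.02,.401,.02)); show()
E
```

```text
time: 9.47
tool_pos: [472.8, -51.3, 272.1]
ee_rot: [3.126, -0.295, 1.46]
ft_force: [5.7, -0.6, 11.0]
grip_width: 25.8
t 9.47 crank 0.752 rad 112.1 y -102.5 F_h [ 5.7  0.  11. ] Ftan(down-back+) 10.1 Frad 7.3 w 25.8 M [ 0.1  -1.01 -0.12]
+0.02 0.0003 0.0020 -0.0009
+0.04 0.0006 0.0040 -0.0018
+0.06 0.0008 0.0060 -0.0027
+0.08 0.0011 0.0080 -0.0035
+0.10 0.0013 0.0101 -0.0043
+0.12 0.0015 0.0121 -0.0050
+0.14 0.0018 0.0142 -0.0057
+0.16 0.0020 0.0163 -0.0063
+0.18 0.0022 0.0184 -0.0070
+0.20 0.0023 0.0205 -0.0075
+0.22 0.0025 0.0226 -0.0081
+0.24 0.0027 0.0248 -0.0086
+0.26 0.0028 0.0269 -0.0090
+0.28 0.0029 0.0291 -0.0094
+0.30 0.0030 0.0312 -0.0098
+0.32 0.0031 0.0334 -0.0101
+0.34 0.0032 0.0356 -0.0104
+0.36 0.0033 0.0378 -0.0107
+0.38 0.0034 0.0400 -0.0109
+0.40 0.0034 0.0422 -0.0110
t 9.4667 tcp_h [-50.2304 -97.0683 272.1292] grasp_h [ -50.5155 -102.5047  290.0192] F_h [ 5.7164  0.0004 11.0165] w 25.83140721554276 q [-0.3924 -0.004   1.9366  0.2994  1.2906 -0.375 ]
```

```bash
python3 -m jog '1 0.0004 0.0019 -0.0011 0 0 0; 1 0.0007 0.0039 -0.0021 0 0 0; 1 0.0009 0.0058 -0.0031 0 0 0; 1 0.0013 0.0078 -0.004 0 0 0; 1 0.0015 0.0099 -0.0049 0 0 0; 1 0.0017 0.0119 -0.0057 0 0 0; 1 0.0020 0.0139 -0.0065 0 0 0; 1 0.0023 0.016 -0.0072 0 0 0; 1 0.0025 0.0181 -0.008 0 0 0; 1 0.0026 0.0202 -0.0085 0 0 0; 1 0.0028 0.0223 -0.0091 0 0 0; 1 0.003 0.0245 -0.0096 0 0 0; 1 0.0031 0.0266 -0.01 0 0 0; 1 0.0032 0.0288 -0.0104 0 0 0; 1 0.0033 0.0309 -0.0108 0 0 0; 1 0.0034 0.0331 -0.0111 0 0 0; 1 0.0035 0.0353 -0.0114 0 0 0; 1 0.0036 0.0375 -0.0117 0 0 0; 1 0.0037 0.0397 -0.0119 0 0 0; 1 0.0037 0.0419 -0.012 0 0 0'; python3 - <<'E'
from h import *
a=ang(); table(a,np.arange(.02,.401,.02)); show()
p,d=optics.read_camera('side'); crop(p[:,:,::-1],190,400,100,310,3,'pics/s4.png')
E
```

```text
time: 11.13
tool_pos: [516.0, -56.0, 284.7]
ee_rot: [3.122, -0.295, 1.461]
ft_force: [11.3, -0.4, 7.6]
grip_width: 25.9
t 11.13 crank 1.156 rad 112.8 y -102.5 F_h [11.3  0.8  7.6] Ftan(down-back+) 11.7 Frad 6.8 w 25.9 M [-0.01 -1.64 -0.27]
+0.02 0.0000 0.0022 -0.0001
+0.04 0.0001 0.0044 -0.0002
+0.06 0.0001 0.0066 -0.0002
+0.08 0.0001 0.0088 -0.0002
+0.10 0.0000 0.0110 -0.0001
+0.12 0.0000 0.0132 -0.0000
+0.14 -0.0000 0.0154 0.0001
+0.16 -0.0001 0.0176 0.0003
+0.18 -0.0002 0.0198 0.0005
+0.20 -0.0002 0.0219 0.0008
+0.22 -0.0003 0.0241 0.0011
+0.24 -0.0004 0.0263 0.0014
+0.26 -0.0006 0.0285 0.0018
+0.28 -0.0007 0.0306 0.0022
+0.30 -0.0008 0.0328 0.0027
+0.32 -0.0010 0.0349 0.0032
+0.34 -0.0012 0.0370 0.0038
+0.36 -0.0014 0.0391 0.0044
+0.38 -0.0015 0.0412 0.0050
+0.40 -0.0018 0.0433 0.0057
t 11.1333 tcp_h [ -6.7946 -97.0739 284.6856] grasp_h [  -7.158  -102.5077  302.5751] F_h [11.2739  0.8114  7.5681] w 25.88535551816499 q [-0.3697  0.0697  1.8345  0.3005  1.3074 -0.3456]
```

View pics/s4.png

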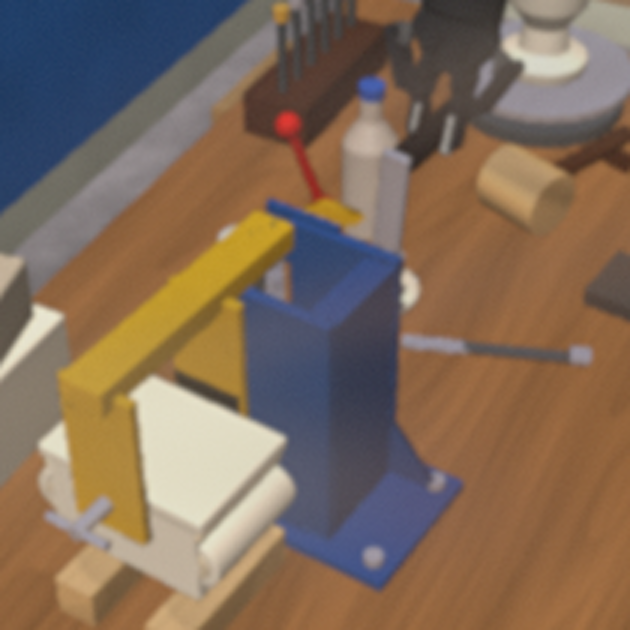

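```bash
python3 -m jog '1 0.0001 0.0022 -0.0003 0 0 0; 1 0.0002 0.0044 -0.0005 0 0 0; 1 0.0002 0.0066 -0.0006 0 0 0; 1 0.0003 0.0088 -0.0007 0 0 0; 1 0.0002 0.011 -0.0008 0 0 0; 1 0.0003 0.0132 -0.0009 0 0 0; 1 0.0003 0.0154 -0.0008 0 0 0; 1 0.0002 0.0176 -0.0007 0 0 0; 1 0.0001 0.0198 -0.0005 0 0 0; 1 0.0001 0.022 -0.0002 0 0 0; 1 0 0.0242 0.0001 0 0 0; 1 -0.0001 0.0264 0.0004 0 0 0; 1 -0.0003 0.0286 0.0008 0 0 0; 1 -0.0004 0.0307 0.0012 0 0 0; 1 -0.0005 0.0329 0.0017 0 0 0; 1 -0.0007 0.035 0.0022 0 0 0; 1 -0.0009 0.0371 0.0028 0 0 0; 1 -0.0011 0.0392 0.0034 0 0 0; 1 -0.0012 0.0413 0.004 0 0 0; 1 -0.0015 0.0434 0.0047 0 0 0'; python3 - <<'E'
from h import *
a=ang(); table(a,np.arange(.02,.401,.02)); show()
E
```

```text
time: 12.85
tool_pos: [559.8, -60.9, 279.0]
ee_rot: [3.121, -0.295, 1.46]
ft_force: [14.0, -0.4, 2.8]
grip_width: 26.2
t 12.85 crank 1.551 rad 113.1 y -102.5 F_h [13.9  1.1  2.8] Ftan(down-back+) 12.2 Frad 7.2 w 26.2 M [-0.07 -2.12 -0.41]
+0.02 -0.0002 0.0021 0.0007
+0.04 -0.0004 0.0041 0.0014
+0.06 -0.0007 0.0062 0.0022
+0.08 -0.0009 0.0082 0.0031
+0.10 -0.0012 0.0102 0.0039
+0.12 -0.0015 0.0122 0.0048
+0.14 -0.0018 0.0142 0.0058
+0.16 -0.0021 0.0161 0.0067
+0.18 -0.0024 0.0180 0.0077
+0.20 -0.0027 0.0199 0.0088
+0.22 -0.0031 0.0218 0.0099
+0.24 -0.0034 0.0237 0.0110
+0.26 -0.0038 0.0255 0.0121
+0.28 -0.0041 0.0273 0.0133
+0.30 -0.0045 0.0291 0.0146
+0.32 -0.0049 0.0309 0.0158
+0.34 -0.0053 0.0326 0.0171
+0.36 -0.0057 0.0343 0.0184
+0.38 -0.0061 0.0360 0.0198
+0.40 -0.0066 0.0377 0.0212
t 12.85 tcp_h [ 37.2534 -97.1092 278.9877] grasp_h [  36.8624 -102.5446  296.8761] F_h [13.9288  1.1471  2.8351] w 26.169280915144398 q [-0.3499  0.1604  1.7452  0.3029  1.2991 -0.3273]
```

```bash
python3 -m jog '1 -0.0002 0.0022 0.0005 0 0 0; 1 -0.0004 0.0042 0.001 0 0 0; 1 -0.0006 0.0064 0.0016 0 0 0; 1 -0.0008 0.0085 0.0023 0 0 0; 1 -0.001 0.0106 0.003 0 0 0; 1 -0.0012 0.0127 0.0037 0 0 0; 1 -0.0015 0.0148 0.0046 0 0 0; 1 -0.0017 0.0168 0.0054 0 0 0; 1 -0.002 0.0187 0.0064 0 0 0; 1 -0.0023 0.0206 0.0075 0 0 0; 1 -0.0027 0.0225 0.0086 0 0 0; 1 -0.003 0.0244 0.0097 0 0 0; 1 -0.0034 0.0262 0.0108 0 0 0; 1 -0.0037 0.028 0.012 0 0 0; 1 -0.0041 0.0298 0.0133 0 0 0; 1 -0.0045 0.0316 0.0145 0 0 0; 1 -0.0049 0.0333 0.0158 0 0 0; 1 -0.0053 0.035 0.0171 0 0 0; 1 -0.0057 0.0367 0.0185 0 0 0; 1 -0.0062 0.0384 0.0199 0 0 0'; python3 - <<'E'
from h import *
a=ang(); table(a,np.arange(.02,.401,.02)); show()
p,d=optics.read_camera('side'); C=cloud('side',d);H=(C-O)@RH
crop(p[:,:,::-1],190,400,100,310,3,'pics/s5.png')
im=p[:,:,::-1].copy();h,s,v=cv2.split(cv2.cvtColor(im,cv2.COLOR_BGR2HSV))
b=(abs(H[...,0]-40)<90)&(H[...,1]>160)&(H[...,1]<370)&(H[...,2]>20)&(H[...,2]<75)&(h<25)&(s>60)&(v>120)
q=H[b];print('batten',b.sum());hh,e=np.histogram(q[:,2],bins=np.arange(20,76,2));print(list(zip(e,hh)))
bm=(h>18)&(h<30)&(s>170)&(H[...,1]>70)&(H[...,2]>240);q=H[bm];print('beamtop',np.percentile(q[:,2],[50,70,90]))
E
```

```text
time: 14.52
tool_pos: [597.5, -65.1, 256.5]
ee_rot: [3.123, -0.295, 1.46]
ft_force: [16.4, 0.4, -2.5]
grip_width: 25.8
t 14.52 crank 1.945 rad 112.8 y -102.6 F_h [16.3  2.2 -2.5] Ftan(down-back+) 13.8 Frad 8.9 w 25.8 M [-0.24 -2.32 -0.54]
+0.02 -0.0004 0.0016 0.0014
+0.04 -0.0009 0.0032 0.0029
+0.06 -0.0013 0.0048 0.0043
+0.08 -0.0018 0.0063 0.0058
+0.10 -0.0023 0.0078 0.0074
+0.12 -0.0028 0.0093 0.0089
+0.14 -0.0032 0.0108 0.0105
+0.16 -0.0037 0.0122 0.0121
+0.18 -0.0043 0.0135 0.0138
+0.20 -0.0048 0.0149 0.0154
+0.22 -0.0053 0.0162 0.0171
+0.24 -0.0058 0.0175 0.0188
+0.26 -0.0064 0.0187 0.0206
+0.28 -0.0069 0.0199 0.0223
+0.30 -0.0075 0.0210 0.0241
+0.32 -0.0080 0.0222 0.0259
+0.34 -0.0086 0.0233 0.0278
+0.36 -0.0092 0.0243 0.0296
+0.38 -0.0097 0.0253 0.0315
+0.40 -0.0103 0.0263 0.0334
t 14.5167 tcp_h [ 75.2417 -97.1298 256.4628] grasp_h [  74.8816 -102.5664  274.3515] F_h [16.2551  2.2078 -2.5021] w 25.84005994220854 q [-0.3347  0.2539  1.6793  0.306   1.2702 -0.321 ]
batten 656
[(np.int64(20), np.int64(22)), (np.int64(22), np.int64(21)), (np.int64(24), np.int64(14)), (np.int64(26), np.int64(23)), (np.int64(28), np.int64(21)), (np.int64(30), np.int64(33)), (np.int64(32), np.int64(38)), (np.int64(34), np.int64(48)), (np.int64(36), np.int64(68)), (np.int64(38), np.int64(149)), (np.int64(40), np.int64(132)), (np.int64(42), np.int64(48)), (np.int64(44), np.int64(8)), (np.int64(46), np.int64(2)), (np.int64(48), np.int64(0)), (np.int64(50), np.int64(0)), (np.int64(52), np.int64(0)), (np.int64(54), np.int64(0)), (np.int64(56), np.int64(3)), (np.int64(58), np.int64(2)), (np.int64(60), np.int64(11)), (np.int64(62), np.int64(8)), (np.int64(64), np.int64(5)), (np.int64(66), np.int64(0)), (np.int64(68), np.int64(0)), (np.int64(70), np.int64(0)), (np.int64(72), np.int64(0))]
beamtop [277.4205 278.2791 279.4698]
```

View pics/s5.png

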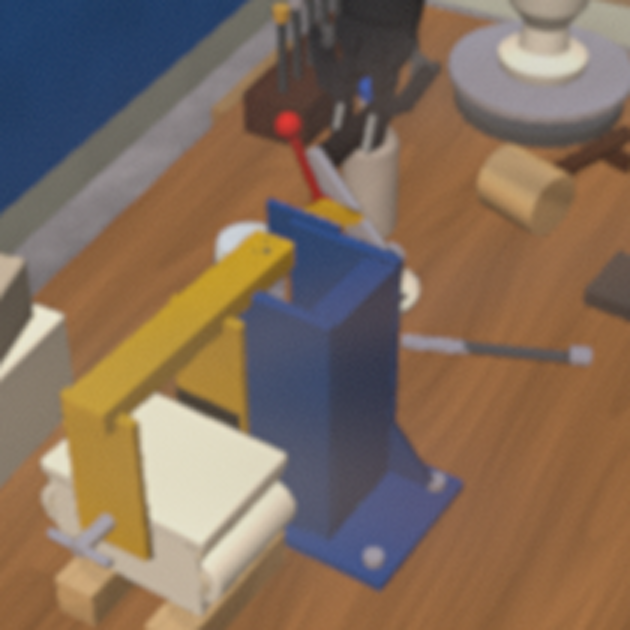

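```bash
python3 -m jog '1 -0.0004 0.0018 0.0013 0 0 0; 1 -0.0008 0.0036 0.0026 0 0 0; 1 -0.0011 0.0053 0.0039 0 0 0; 1 -0.0016 0.007 0.0053 0 0 0; 1 -0.002 0.0086 0.0068 0 0 0; 1 -0.0025 0.0103 0.0082 0 0 0; 1 -0.0029 0.012 0.0097 0 0 0; 1 -0.0033 0.0135 0.0112 0 0 0; 1 -0.0039 0.015 0.0128 0 0 0; 1 -0.0044 0.0165 0.0143 0 0 0; 1 -0.0049 0.0178 0.016 0 0 0; 1 -0.0054 0.0191 0.0177 0 0 0; 1 -0.006 0.0203 0.0195 0 0 0; 1 -0.0065 0.0215 0.0212 0 0 0; 1 -0.0071 0.0226 0.023 0 0 0; 1 -0.0076 0.0238 0.0248 0 0 0; 1 -0.0082 0.0249 0.0267 0 0 0; 1 -0.0088 0.0259 0.0285 0 0 0; 1 -0.0093 0.0269 0.0304 0 0 0; 1 -0.0099 0.0279 0.0323 0 0 0'; python3 - <<'E'
from h import *
a=ang(); table(a,np.arange(.02,.401,.02)); show()
E
```

```text
time: 16.23
tool_pos: [623.6, -68.0, 220.3]
ee_rot: [3.128, -0.295, 1.458]
ft_force: [15.2, 0.9, -8.8]
grip_width: 26.0
t 16.23 crank 2.346 rad 112.1 y -102.6 F_h [15.   2.6 -8.8] Ftan(down-back+) 14.4 Frad 9.8 w 26.0 M [-0.44 -2.1  -0.5 ]
+0.02 -0.0006 0.0009 0.0019
+0.04 -0.0012 0.0018 0.0038
+0.06 -0.0018 0.0027 0.0058
+0.08 -0.0024 0.0035 0.0077
+0.10 -0.0030 0.0042 0.0097
+0.12 -0.0036 0.0049 0.0117
+0.14 -0.0042 0.0056 0.0137
+0.16 -0.0049 0.0063 0.0157
+0.18 -0.0055 0.0069 0.0177
+0.20 -0.0061 0.0074 0.0198
+0.22 -0.0067 0.0079 0.0218
+0.24 -0.0074 0.0084 0.0239
+0.26 -0.0080 0.0088 0.0259
+0.28 -0.0087 0.0092 0.0280
+0.30 -0.0093 0.0095 0.0301
+0.32 -0.0099 0.0098 0.0321
+0.34 -0.0106 0.0101 0.0342
+0.36 -0.0112 0.0103 0.0363
+0.38 -0.0119 0.0104 0.0384
+0.40 -0.0125 0.0106 0.0405
t 16.2333 tcp_h [101.4634 -97.1401 220.2564] grasp_h [ 101.1921 -102.5731  238.1477] F_h [15.0011  2.5743 -8.7947] w 25.96038438930489 q [-0.3248  0.3393  1.6448  0.3101  1.2233 -0.3264]
```

```bash
python3 -m jog '1 -0.0006 0.0011 0.0019 0 0 0; 1 -0.0012 0.0022 0.0037 0 0 0; 1 -0.0018 0.0032 0.0056 0 0 0; 1 -0.0023 0.0041 0.0075 0 0 0; 1 -0.0029 0.005 0.0095 0 0 0; 1 -0.0035 0.0058 0.0114 0 0 0; 1 -0.0041 0.0066 0.0134 0 0 0; 1 -0.0048 0.0073 0.0154 0 0 0; 1 -0.0054 0.008 0.0174 0 0 0; 1 -0.006 0.0086 0.0195 0 0 0; 1 -0.0066 0.0092 0.0215 0 0 0; 1 -0.0073 0.0097 0.0236 0 0 0; 1 -0.0073 0.0097 0.0236 0 0 0'; python3 - <<'E'
from h import *
a=ang(); table(a,np.arange(.015,.31,.015))
p,d=optics.read_camera('side'); C=cloud('side',d);H=(C-O)@RH
crop(p[:,:,::-1],200,320,200,310,6,'pics/s6.png')
E
```

```text
time: 17.32
tool_pos: [631.6, -68.9, 193.4]
ee_rot: [3.132, -0.295, 1.458]
ft_force: [13.5, 1.3, -13.1]
grip_width: 25.9
t 17.32 crank 2.597 rad 111.4 y -102.6 F_h [ 13.3   2.8 -13.1] Ftan(down-back+) 15.4 Frad 10.5 w 25.9 M [-0.52 -2.1  -0.55]
+0.01 -0.0005 0.0003 0.0015
+0.03 -0.0010 0.0006 0.0031
+0.04 -0.0014 0.0008 0.0047
+0.06 -0.0019 0.0011 0.0062
+0.07 -0.0024 0.0013 0.0078
+0.09 -0.0029 0.0015 0.0094
+0.10 -0.0034 0.0016 0.0109
+0.12 -0.0039 0.0017 0.0125
+0.14 -0.0044 0.0019 0.0141
+0.15 -0.0048 0.0019 0.0156
+0.16 -0.0053 0.0020 0.0172
+0.18 -0.0058 0.0020 0.0188
+0.20 -0.0063 0.0020 0.0204
+0.21 -0.0068 0.0020 0.0219
+0.22 -0.0073 0.0020 0.0235
+0.24 -0.0078 0.0019 0.0251
+0.26 -0.0082 0.0018 0.0267
+0.27 -0.0087 0.0017 0.0282
+0.29 -0.0092 0.0016 0.0298
+0.30 -0.0097 0.0014 0.0314
```

View pics/s6.png

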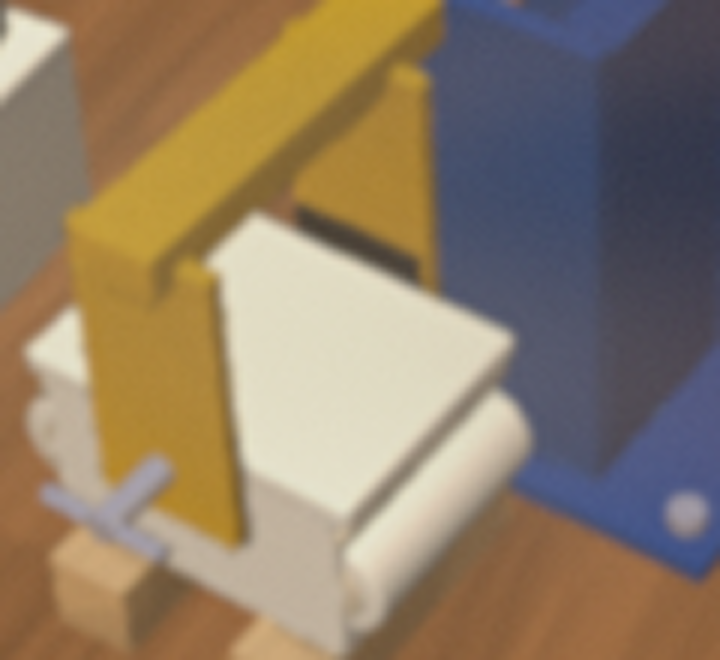

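```bash
python3 -m jog '1 -0.0003 0.0004 0.001 0 0 0; 1 -0.0006 0.0008 0.002 0 0 0; 1 -0.001 0.0011 0.0031 0 0 0; 1 -0.0013 0.0014 0.0042 0 0 0; 1 -0.0016 0.0017 0.0052 0 0 0; 1 -0.0019 0.002 0.0062 0 0 0; 1 -0.0022 0.0023 0.0073 0 0 0'; python3 -c "
from h import *
ang()"
```

```text
time: 17.95
tool_pos: [632.6, -69.0, 185.8]
ee_rot: [3.135, -0.295, 1.458]
ft_force: [9.1, -0.7, -5.0]
grip_width: 26.0
t 17.95 crank 2.667 rad 111.3 y -102.5 F_h [ 9.1  0.3 -5. ] Ftan(down-back+) 6.1 Frad 8.4 w 26.0 M [-0.45 -1.32 -0.31]
```

```bash
python3 -m jog '1 0 0 0 0 0 0; 1 0 0 0 0 0 0'; python3 - <<'E'
from h import *
ang()
p,d=optics.read_camera('side'); C=cloud('side',d);H=(C-O)@RH
im=p[:,:,::-1].copy();h,s,v=cv2.split(cv2.cvtColor(im,cv2.COLOR_BGR2HSV))
bm=(h>18)&(h<30)&(s>170)&(H[...,1]>70)&(H[...,2]>230);q=H[bm];print('beamtop',np.percentile(q[:,2],[50,70,90]))
crop(im,200,320,200,310,6,'pics/s7.png')
E
```

```text
time: 18.12
tool_pos: [632.6, -69.0, 185.9]
ee_rot: [3.135, -0.295, 1.458]
ft_force: [11.1, 1.3, -10.9]
grip_width: 26.0
t 18.12 crank 2.666 rad 111.2 y -102.6 F_h [ 10.9   2.5 -10.9] Ftan(down-back+) 12.2 Frad 9.4 w 26.0 M [-0.45 -1.6  -0.34]
beamtop [259.9051 260.7972 261.8951]
```

View pics/s7.png

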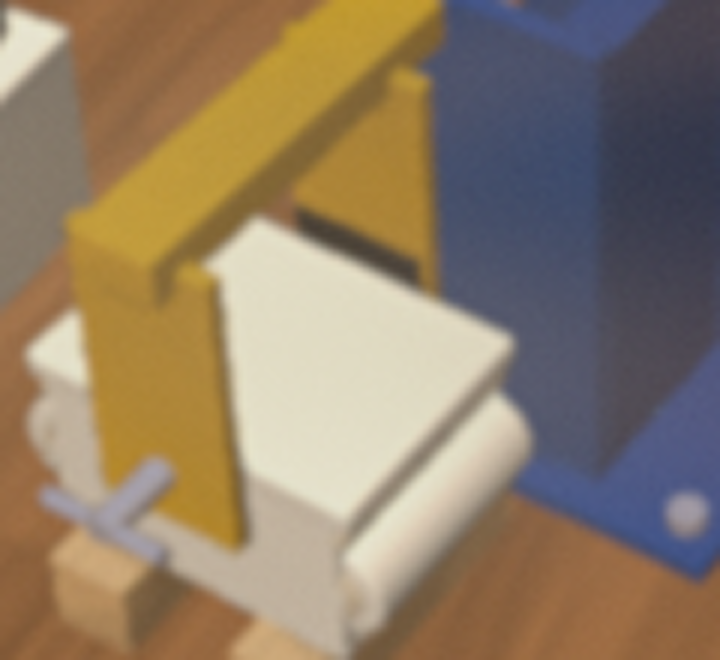

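```bash
for i in 1; do python3 -m jog '1 -0.0003 0.0001 0.001 0 0 0; 1 -0.0006 0.0002 0.002 0 0 0; 1 -0.0006 0.0002 0.002 0 0 0; 1 -0.0006 0.0002 0.002 0 0 0'; python3 -c "
from h import *
ang()"; done; python3 -m jog '1 -0.0003 0.0001 0.001 0 0 0; 1 -0.0006 0.0002 0.002 0 0 0; 1 -0.0006 0.0002 0.002 0 0 0; 1 -0.0006 0.0002 0.002 0 0 0'; python3 -c "
from h import *
ang()"
```

```text
time: 18.5
tool_pos: [632.7, -68.9, 185.8]
ee_rot: [3.135, -0.296, 1.458]
ft_force: [7.3, 0.6, -4.0]
grip_width: 25.8
t 18.50 crank 2.667 rad 111.3 y -102.5 F_h [ 7.1  1.4 -4. ] Ftan(down-back+) 4.9 Frad 6.6 w 25.8 M [-0.24 -1.07 -0.22]
time: 18.83
tool_pos: [632.7, -68.9, 185.6]
ee_rot: [3.135, -0.296, 1.459]
ft_force: [6.1, 0.8, 2.2]
grip_width: 26.1
t 18.83 crank 2.669 rad 111.3 y -102.5 F_h [6.  1.5 2.2] Ftan(down-back+) -1.4 Frad 6.2 w 26.1 M [ 0.05 -0.87 -0.16]
```

```bash
python3 -m jog '1 0.0001 0.001 -0.0004 0 0 0; 1 0.0001 0.001 -0.0004 0 0 0; 1 0.0001 0.001 -0.0004 0 0 0'; python3 -c "
from h import *
ang()
import time
"; python3 -m jog '0.8 0.0001 0.001 -0.0004 0 0 0; 0.6 0.0001 0.001 -0.0004 0 0 0; 0.4 0.0001 0.001 -0.0004 0 0 0; 0 0.0001 0.001 -0.0004 0 0 0; 0 0.0001 0.001 -0.0004 0 0 0; 0 0.0001 0.001 -0.0004 0 0 0; 0 0.0001 0.001 -0.0004 0 0 0'; python3 -c "
from h import *
ang()"
```

```text
time: 19.08
tool_pos: [632.7, -68.9, 185.5]
ee_rot: [3.138, -0.296, 1.459]
ft_force: [5.2, 1.1, 4.4]
grip_width: 26.2
t 19.08 crank 2.669 rad 111.3 y -102.5 F_h [5.  1.6 4.4] Ftan(down-back+) -3.8 Frad 5.5 w 26.2 M [ 0.12 -0.73 -0.17]
time: 19.67
tool_pos: [631.8, -69.0, 184.3]
ee_rot: [-3.14, -0.296, 1.458]
ft_force: [0.1, 0.1, 0.5]
grip_width: 85.5
t 19.67 crank 2.679 rad 110.4 y -102.6 F_h [0.1 0.2 0.5] Ftan(down-back+) -0.4 Frad 0.2 w 85.5 M [-0.11  0.04 -0.  ]
```

```bash
python3 -m jog '0 0 0 -0.02 0 0 0; 0 0 0 -0.06 0 0 0; 0 0 0 -0.1 0 0 0; 0 0 0 -0.14 0 0 0; 0 0 0 -0.18 0 0 0; 0 -0.06 -0.04 -0.2 0 0 0; 0 -0.1 -0.08 -0.22 0 0 0; 0 -0.1 -0.08 -0.22 0 0 0; 0 -0.1 -0.08 -0.22 0 0 0; 0 -0.1 -0.08 -0.22 0 0 0; 0 -0.1 -0.08 -0.22 0 0 0; 0 -0.1 -0.08 -0.22 0 0 0'; python3 - <<'E'
from h import *
show()
for n in ['side','top']:
    p,d=optics.read_camera(n); cv2.imwrite(f'pics/{n}9.png',p[:,:,::-1])
    C=cloud(n,d);H=(C-O)@RH
    im=p[:,:,::-1].copy();h,s,v=cv2.split(cv2.cvtColor(im,cv2.COLOR_BGR2HSV))
    bm=(h>18)&(h<30)&(s>170)&(H[...,1]>70)&(H[...,2]>230)&(H[...,2]<350);q=H[bm];print(n,'beamtop',np.percentile(q[:,2],[50,70,90]))
E
```

```text
time: 20.67
tool_pos: [535.6, -217.8, 365.9]
ee_rot: [3.141, -0.297, 1.459]
ft_force: [-0.5, -0.4, -0.1]
grip_width: 85.6
t 20.6667 tcp_h [  30.4892 -255.7367  365.9367] grasp_h [  30.4683 -261.2062  383.8189] F_h [-0.4432 -0.4844 -0.0949] w 85.59555194835045 q [-0.6048  0.1959  1.5305  0.2609  1.5589 -0.5152]
side beamtop [259.8273 260.6707 261.8757]
top beamtop [259.9374 261.0284 262.5824]
```

View pics/side9.png

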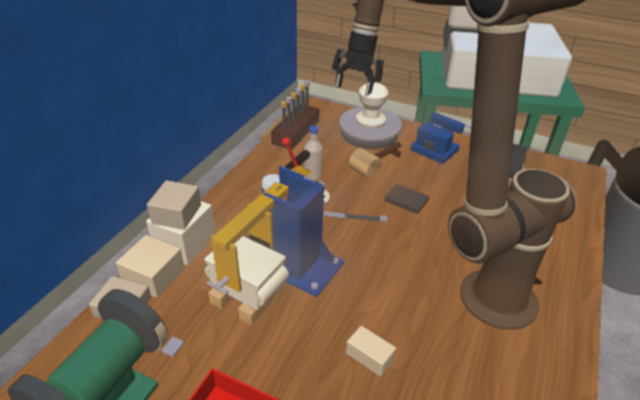

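View pics/top9.png

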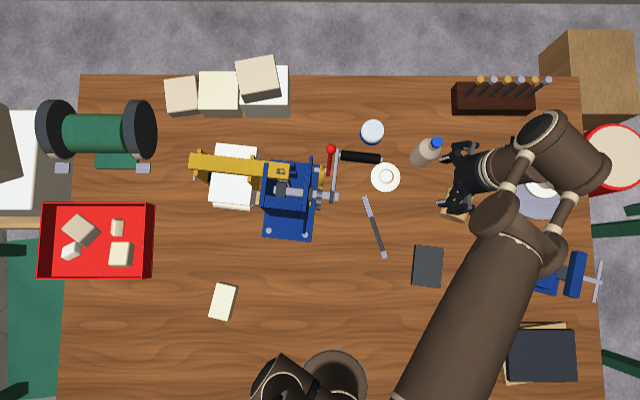

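```bash
python3 -c "
from h import *
print(workorder.job_done()); print(get_state()['time'])"
```

```text
the job is handed in; nothing more can be done
None
the job is handed in; nothing more can be done
```

The stone is standing on the two timber battens, the gripper is clear of everything, and I handed the job in at about 20.8 s. No verdict is reported back.

- **Pawl:** I pushed the red lever to its end stop, where it stopped moving at about 23 N. I then gripped the crank handle and wound it up from about +0.06 to -0.08 rad. The yellow pawl sprang out, with its tip at about 257 mm. That is 1 mm above the stated 250–256 mm range and within camera error.
- **Lowering:** I let the crank back at about 0.24 rad/s, and slower near the end, with the load always on the gripper at 10 to 15 N. The handle stopped moving at about 2.67 rad and the pull fell to zero, which puts the batten tops at about 42 mm (the camera read about 40 mm).
- **Last checks:**
  - The beam top read 260–261 mm in both camera views, the same as before I let go.
  - The wrist force was about zero, and the lever was still thrown over.
  - Comparing pictures by eye, the bystanders in clear view had not moved. The arm partly hid the mallet in the last top view, but the side view showed it in place.

**Where it disagreed:** just before I opened the gripper, the force reading drifted from about zero to roughly 4 N of light push on the crank. It cleared when the gripper opened. On the way round, the measured handle radius came out up to 3 mm above 110 mm, with a steady 7 to 10 N sideways force on the gripper. That is probably a small error in where I placed the hoist.

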